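# Load a cartridge carrier through the sprung flap of a test lane

### The arm

A 6-joint arm with a two-finger parallel gripper is mounted at the origin on the work surface; the furniture and walls round the work are solid. World frame = base frame: x ahead of the robot, y to its left, z up, the work surface at z = 0. Lengths are in m, angles in rad, forces in N, time in s.
With the tool pointing down it reaches from about 0.35 to 0.975 m from the base axis. Payload 4.9 kg.
Tool frame: the origin (TCP) lies at the very end of the fingers, on their centre line; the grasp point (between the pads) lies 19 mm behind it (manip.grip_depth is the distance from the TCP to the grasp point, in m); z points along the fingers, x is the direction in which the jaws open and shut, and the axes are right-handed (so a half turn about z gives the same grasp; the last joint's range is limited). The gripper opens to 85 mm and grips with 20 to 120 N. Pads are 22 mm wide; open, the fingers measure 114 mm over their backs; the gripper's body (76 mm by 85 mm) begins 54 mm behind the grasp point. The pads swing forward as they close: fully open they stand 13 mm farther back than shut.
Start: joints at [-1.321, 0.053, 1.613, -0, 1.476, -0.119], TCP at [0.225, -0.583, 0.231] pointing down, gripper open.
Joint ranges: [-3.01, 3.01], [-1.01, 2.22], [0.06, 2.58], [-1.02, 4.17], [0.09, 2.62], [-3.14, 3.14]. Speed limits (rad/s): [2.57, 2.57, 3.14, 3.14, 3.14, 3.14].

### API

Orientations are given as a unit quaternion [w, x, y, z].
In Python, from plant import manip gives the robot as it stands. The module is installed in compiled form; this text tells all that it offers.
- The arm moves only by the shell command python3 -m crank 'ROWS' [OPENING]. ROWS is JSON, a list of rows, each a list of 4 numbers: the shift along the tool's x, y, z in cm, then the turn about the tool's z in units of 6 degrees (1.0 is 6 degrees). A call has 1 to 10 rows; each row shifts and turns the commanded pose from where the row before left it, along the tool's axes as they then stand; what a row does not reach is not made up. A row lasts 1/12 s, in which the tool goes at most 41.7 mm and 7.16 degrees, less where a joint would pass 70% of its speed; a pose out of reach is approached as far as the arm can. A call with a gripper value outside its range is refused whole. OPENING is the opening, from 0 (shut) to 1 (fully open), set as the call begins (- or left out, the last holds). The fingers move at their own pace and stop on an object; the grip force is fixed at half the most. Time passes only in rows, so rows that do not move let the fingers close. It gives the time, the measured TCP pose, the force and the opening at its end, in the units of the state.
- manip.state(): the state, without advancing time (a new reading comes with each control period).
- manip.grab_frame(name): name is "scene" or "top"; returns a dict with "img" (480x640x3 uint8, red, green, blue), "intrinsics" (3x3 intrinsics, pixels), "position" and "orientation" of the camera in the world. Camera axes: x right, y up, looking along -z (the intrinsics and any distortion apply to the point x, -y, -z); pixel columns grow to the right and rows downward; lengths in m; the calibration is good to about 2 mm. A picture is of the moment at which its call begins. There is no depth.
- manip.job_done(): hands the job in, once; it reports no verdict.
The state is a dict: "time": time; "joint_pos": joint angles; "joint_vel": joint speeds; "joint_efforts": joint torques, N m; "tool_pos": TCP position; "tool_rot": TCP orientation; "contact_force": force on the tool from outside, world axes, zero at the start; "ft_torque": the same for the moment, N m; "gripper_width": opening from 0.0 (shut) to 1.0 (fully open).
Only numpy, scipy, OpenCV 4.12 (cv2) and the standard library are available. Lean on these libraries where they do the work, as an engineer would, in place of code of your own. Each camera call takes 0.05 s, during which the arm holds its last target.

### The job

Load the cartridge that stands on a round grey carrier disc into the test lane: grip it with one finger ahead of it and one behind, as seen along the lane, so that it cannot tip, push it in at the flared mouth, under the rail lips and on through the orange sprung flap, until the flap has swung shut behind it and the sprung rubber pad at the end has given about 5 mm. Then let go and leave it upright behind the shut flap. Push gently, never above 20 N and never squeezing the pad by more than 8 mm, and do not disturb the other things.

Things in the scene. Friction and masses are not known exactly. Their poses are not given: they have to be found in the camera images.
- carrier_mid (a point): The thing to load: cream cartridge, a 41 mm cylinder with a 45 mm black ring, 72 mm high, fixed on a grey disc 60 mm across, 10 mm thick; 82 mm high in all, about 0.15 kg, loose. Point on its axis, 41 mm above its underside; z up. Grip 50 to 80 mm above the underside, fingers before and behind it as seen along the lane: gripped from the sides it pivots and the disc jams under the lips.
- lane: Fixed lane of two aluminium rails. Origin on the table top midway between the rails, under the flap's hinge line; x is the loading direction, y to its left (hinge side), z up. The carrier slides on the table. Channel 64 mm wide; lips 15 to 20 mm above the table leave a 50 mm gap: the disc runs under them and enters only by the mouth. Rails from x = -30 to +180 mm; nothing is taller than 45 mm.
- lane_mouth (a point): Middle of the lane's flared mouth, on the table, 55 mm before the lane's origin (x = -55 mm). The mouth narrows from about 100 mm here to the 64 mm channel at x = -30 mm. Axes as the lane's.
- flap (a joint): Orange flap across the lane, 23 to 42 mm above the table, upright hinge at lane x = 0, y = +36 mm, reaching to y = -24 mm. 0 = shut, grows (rad, to 1.5) as it swings inward along +x. Its spring always shuts it (0.12 N m shut, 0.23 at 1.3 rad): a cartridge pushed along the middle meets about 4 to 7 N, also towards -y. It shuts behind the cartridge when that is about 72 mm past the lane's origin.
- buffer (a joint): Rubber pad, 24 mm across, centre 30 mm high, on a spring plunger in the grey end-stop block that bridges the rails. 0 = relaxed; grows (m) as it is pushed along lane +x. 3 N to start, 1.2 N more per mm (9 N at 5 mm). The block is clamped elsewhere each time and not measured: at first touch the cartridge's axis is 80 to 106 mm past the lane's origin.

How it is judged:
On the way, in this order (a step that is already met when the one before it is completed fails the run):
1. the carrier, in the lane, holds the flap open (value of joint flap above 0.7 rad and x of carrier_mid in the frame of lane above 0 m and contact force between carrier and lane above 0.5 N), for 0.1 s.
2. the flap has shut behind it and the end pad has been pressed in by 3 to 8 mm (value of joint flap below 0.08 rad and value of joint buffer between 0.003 and 0.008 m), for 0.2 s.
At the end, for the whole second after the job is handed in: The carrier stands on the table in the lane, upright within 0.08 rad, its axis 74 to 115 mm past the lane's origin and within 5 mm of its middle, at rest and released; the flap is shut (below 0.08 rad) (x of carrier_mid in the frame of lane between 0.074 and 0.115 m and y of carrier_mid in the frame of lane between -0.005 and 0.005 m and height (world z) of carrier_mid below 0.045 m and angle between carrier_mid's own z axis and vertical below 0.08 rad and value of joint flap below 0.08 rad and linear speed of carrier below 0.01 m/s); the robot touches nothing.
It fails at once if the lane or its flap is loaded with more than 22 N (contact force between anything else and lane above 22 N).
It fails at once if the end pad is pushed in more than 8 mm (value of joint buffer above 0.008 m).
It fails at once if the loose cartridge beside it is disturbed (distance of spare from where it was at the start of the episode above 0.02 m).
It fails at once if the cartridge or the blue cap at the back is disturbed (distance of any of cartridge_7, cap_3 from where it was at the start of the episode above 0.02 m).
It also fails if it takes over 72 s, if anything falls off the work surface, if the arm or the gripper's body presses on something with over 40 N, if the wrist force passes 120 N, or if a joint passes its speed limit or range.

## Working session

There is one attempt and no reset: what is moved stays moved. The work goes in short steps, Python scripts to look and compute and a shell command to move; the robot and the scene stay as the last step left them, time stands still between calls to the robot, and variables do not carry over. Pictures are saved under pics/ and viewed, and the job is handed in when it is done.

```bash
mkdir -p pics; python3 - <<'E'
from plant import manip
import cv2,json
for n in("scene","top"):
    f=manip.grab_frame(n); cv2.imwrite(f"pics/{n}0.png",f["img"][:,:,::-1]); print(n,f["intrinsics"],f["position"],f["orientation"],[k for k in f])
s=manip.state();print(s); print(manip.grip_depth)
E
```

```text
scene [[484.48368403   0.         320.79646056]
 [  0.         484.48368403 240.52154284]
 [  0.           0.           1.        ]] [-0.13822139  0.43490639  0.50703044] [-0.43906677 -0.26385528  0.42821825  0.74446618] ['img', 'intrinsics', 'position', 'orientation']
top [[518.4441221    0.         327.12876286]
 [  0.         518.4441221  243.53524048]
 [  0.           0.           1.        ]] [0.34757919 0.09213792 0.91031437] [-0.66548333 -0.07736757  0.08318048  0.73771757] ['img', 'intrinsics', 'position', 'orientation']
{'time': 0.1, 'joint_pos': array([-1.32097360e+00,  5.32721561e-02,  1.61415845e+00,  1.15707878e-05,
        1.47598300e+00, -1.19021455e-01]), 'joint_vel': array([ 1.91009998e-05, -1.82027599e-03, -2.29242108e-03,  1.21550808e-03,
        1.18785445e-03,  4.31281974e-04]), 'joint_efforts': array([ 1.49976018e-03, -3.94903457e+01, -3.71363211e+01, -2.96216035e-05,
        3.88654575e-03,  1.82137654e-06]), 'tool_pos': array([ 0.22518773, -0.58242352,  0.23019649]), 'tool_rot': array([-6.04682146e-04,  8.24783434e-01, -5.65448015e-01, -6.80705606e-04]), 'contact_force': array([0.3580794 , 0.0055174 , 0.20201318]), 'ft_torque': array([ 0.01862368,  0.05012586, -0.00991269]), 'gripper_width': 0.9974174969617435}
0.0187
```

View pics/scene0.png

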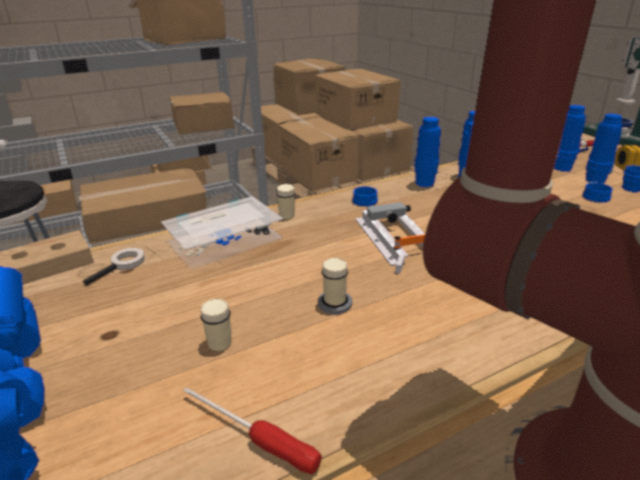

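View pics/top0.png

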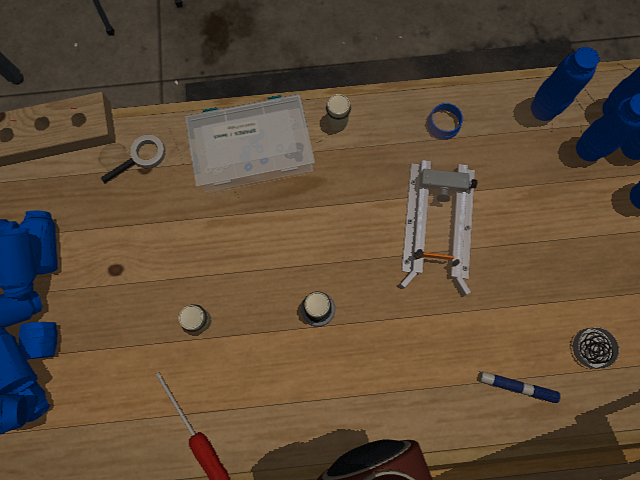

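Top view: the carrier is at about (318,306), the spare at (193,319), the lane mouth at about (436,287), the flap at y≈256 and the end block at y≈180. I'll enlarge both areas.

```bash
python3 - <<'E'
import cv2
i=cv2.imread('pics/top0.png')
cv2.imwrite('pics/c1.png',cv2.resize(i[155:305,380:500],None,fx=4.9*0.8,fy=4.9*0.8,interpolation=cv2.INTER_CUBIC))
cv2.imwrite('pics/c2.png',cv2.resize(i[270:350,270:370],None,fx=7,fy=7,interpolation=cv2.INTER_CUBIC))
E
```

```text
(no output)
```

View pics/c1.png

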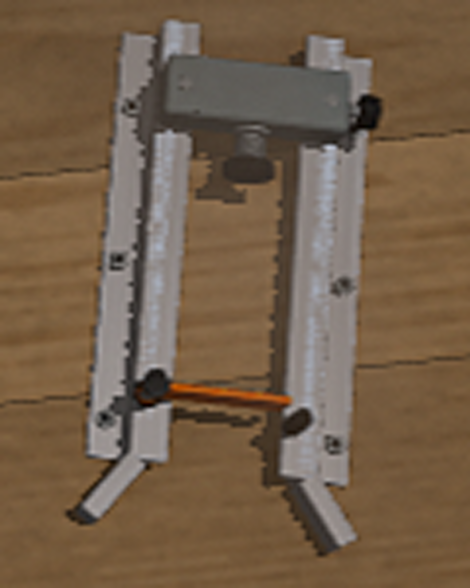

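View pics/c2.png

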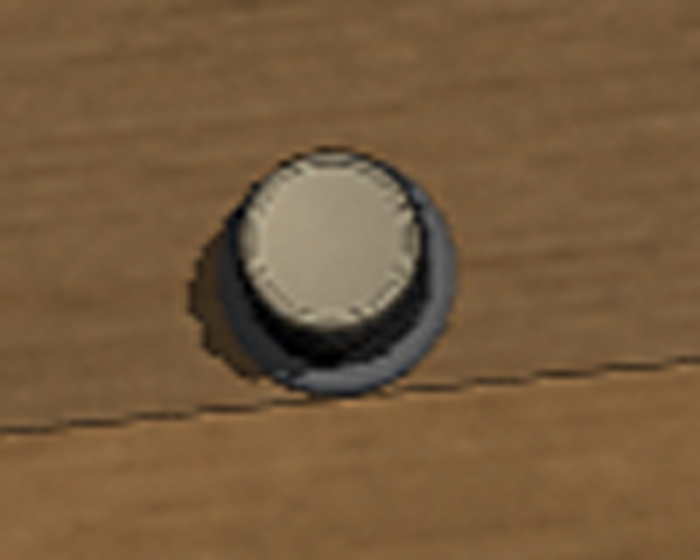

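```bash
cat > h.py <<'E'
import numpy as np,cv2
from scipy.spatial.transform import Rotation as R
from scipy.optimize import least_squares
C={'top':(np.array([[518.4441221,0,327.12876286],[0,518.4441221,243.53524048],[0,0,1]]),[0.34757919,0.09213792,0.91031437],[-0.66548333,-0.07736757,0.08318048,0.73771757]),
'scene':(np.array([[484.48368403,0,320.79646056],[0,484.48368403,240.52154284],[0,0,1]]),[-0.13822139,0.43490639,0.50703044],[-0.43906677,-0.26385528,0.42821825,0.74446618])}
def rot(q): return R.from_quat([q[1],q[2],q[3],q[0]]).as_matrix()
def proj(n,P):
    K,p,q=C[n]; X=(np.atleast_2d(P)-p)@rot(q); X=X*[1,-1,-1]; u=X@K.T; return u[:,:2]/u[:,2:]
def back(n,uv,z):
    K,p,q=C[n]; d=np.linalg.inv(K)@[uv[0],uv[1],1]; d=rot(q)@(d*[1,-1,-1]); return np.array(p)+d*(z-p[2])/d[2]
def lane2w(L,P):
    x,y,a=L; P=np.atleast_2d(np.array(P,float)); c,s=np.cos(a),np.sin(a)
    return np.c_[x+c*P[:,0]-s*P[:,1],y+s*P[:,0]+c*P[:,1],P[:,2]]
E
python3 - <<'E'
from h import *
print('carrier',back('top',(317.3,304.3),.082),back('top',(318.3,309.3),.01))
cr=lambda x,y:(380+x/3.92,155+y/3.92)
obs=[((-.03,.025,.02),cr(167,460)),((-.03,-.025,.02),cr(279,478)),((.18,.025,.02),cr(198,22)),((.18,-.025,.02),cr(308,38)),((0,-.024,.042),cr(290,403)),((0,.036,.044),cr(155,380))]
f=lambda L:(proj('top',lane2w(L,[o[0] for o in obs]))-[o[1] for o in obs]).ravel()
r=least_squares(f,[.5,-.1,0]);print(r.x,r.fun.reshape(-1,2).round(1))
L=r.x
lines=[]
for s in(1,-1):
    for z in (.015,.02): lines.append([(-.03,s*.025,z),(.18,s*.025,z)])
    lines.append([(-.03,s*.032,0),(.18,s*.032,0)]); lines.append([(-.03,s*.032,0),(-.055,s*.05,0)])
lines.append([(0,.036,.042),(0,-.024,.042)]);lines.append([(0,.036,.023),(0,-.024,.023)])
for n,(x0,x1,y0,y1,k) in {'top':(380,500,155,305,3.92),'scene':(340,450,190,290,6)}.items():
    i=cv2.imread(f'pics/{n}0.png'); i=cv2.resize(i[y0:y1,x0:x1],None,fx=k,fy=k,interpolation=cv2.INTER_CUBIC)
    for l in lines:
        p=((proj(n,lane2w(L,l))-[x0,y0]+.5)*k).round().astype(int); cv2.line(i,tuple(map(int,p[0])),tuple(map(int,p[1])),(0,255,0),1)
    cv2.imwrite(f'pics/ov_{n}.png',i)
E
```

```text
carrier [0.44131263 0.10114096 0.082     ] [0.44067073 0.10104912 0.01      ]
[ 0.50712395 -0.1157043  -0.22263807] [[-0.5  0.9]
 [-0.3 -0.3]
 [ 0.6  0.1]
 [-0.1 -1. ]
 [ 0.4 -0.6]
 [-0.   0.9]]
```

View pics/ov_top.png

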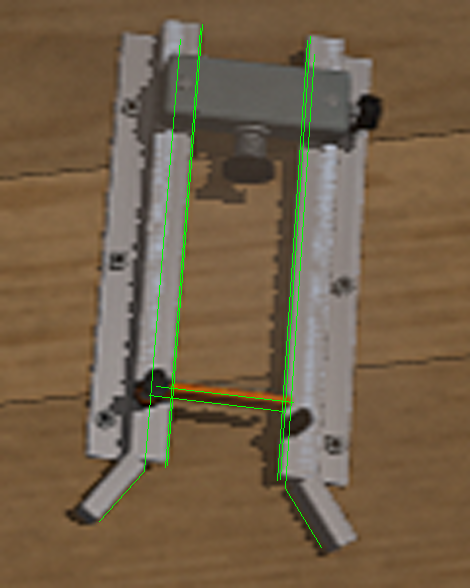

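View pics/ov_scene.png

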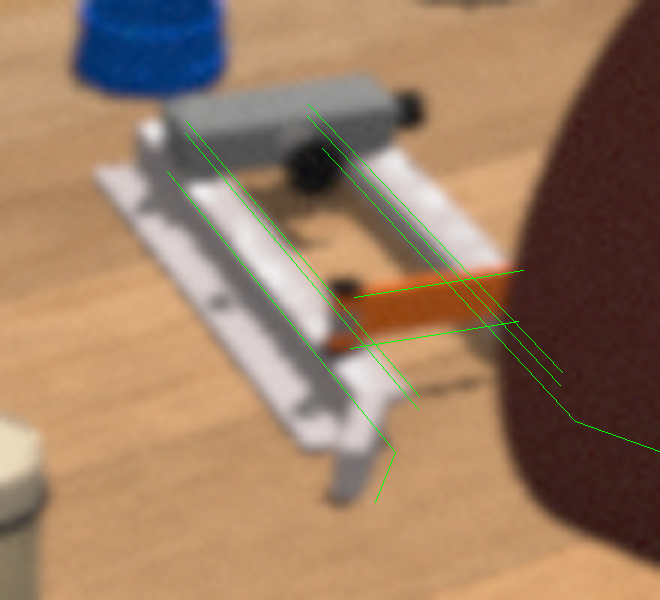

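```bash
python3 - <<'E'
from h import *
n='scene';c=(.441,.1011)
i=cv2.imread('pics/scene0.png'); x0,y0,k=300,240,6
i=cv2.resize(i[240:330,300:380],None,fx=k,fy=k,interpolation=cv2.INTER_CUBIC)
t=np.linspace(0,6.283,60)
for r,z in((.0205,.082),(.03,.01),(.03,0)):
    p=((proj(n,np.c_[c[0]+r*np.cos(t),c[1]+r*np.sin(t),0*t+z])-[x0,y0]+.5)*k).round().astype(np.int32)
    cv2.polylines(i,[p],True,(0,255,0),1)
cv2.imwrite('pics/ovc.png',i)
E
```

```text
(no output)
```

View pics/ovc.png

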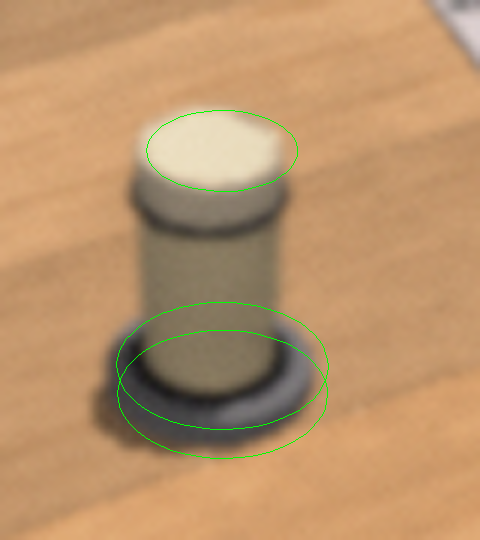

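```bash
python3 -m crank '[[0,0,0,-1.1],[0,0,0,-1.1],[0,0,0,-1.1],[0,0,0,-1.1],[0,0,0,-1.1],[0,0,0,-1.1],[0,0,0,-1.1],[0,0,0,-1.1],[0,0,0,-0.54],[0,0,0,0]]' 1
cat > go.py <<'E'
import sys,numpy as np
from h import *
from plant import manip
LANE=[0.50712395,-0.1157043,-0.22263807]
def rep(tx=None,ty=None,tz=None):
    s=manip.state(); p=s['tool_pos']; M=rot(s['tool_rot'])
    a=np.arctan2(M[1,0],M[0,0])
    c,sn=np.cos(LANE[2]),np.sin(LANE[2]); d=p[:2]-LANE[:2]
    print('t',round(s['time'],2),'p',p.round(4),'yaw err vs lane deg',round(np.degrees(a-LANE[2]),2),'tilt',np.degrees(np.arccos(-M[2,2])).round(2),'w',round(s['gripper_width'],3))
    print('lane xy mm',((c*d[0]+sn*d[1])*1e3).round(1),((-sn*d[0]+c*d[1])*1e3).round(1),'F lane',(c*s['contact_force'][0]+sn*s['contact_force'][1]).round(2),(-sn*s['contact_force'][0]+c*s['contact_force'][1]).round(2),s['contact_force'][2].round(2),'T',s['ft_torque'].round(2))
    if tx is not None: print('tool shift cm',((np.array([tx,ty,tz])-p)@M*100).round(2))
if __name__=='__main__': rep(*map(float,sys.argv[1:]))
E
python3 go.py .441 .1011 .231
```

```text
time: 0.93
tool_pos: [0.2252, -0.5826, 0.2306]
tool_rot: [-0.001, 0.994, -0.111, -0.0]
contact_force: [0.3, -0.8, -0.2]
gripper_width: 1.0
t 0.93 p [ 0.2252 -0.5826  0.2306] yaw err vs lane deg -0.02 tilt 0.07 w 1.0
lane xy mm -171.8 -517.6 F lane 0.46 -0.69 -0.16 T [ 0.04 -0.03  0.06]
tool shift cm [ 5.920e+00 -7.145e+01  3.000e-02]
```

```bash
python3 -m crank '[[0.3,-3,0,0],[0.3,-3.8,0,0],[0.3,-3.8,0,0],[0.3,-3.8,0,0],[0.3,-3.8,0,0],[0.3,-3.8,0,0],[0.3,-3.8,0,0],[0.3,-3.8,0,0],[0.3,-3.8,0,0],[0.3,-3.8,0,0]]' 1
python3 -m crank '[[0.3,-3.8,0,0],[0.3,-3.8,0,0],[0.3,-3.8,0,0],[0.3,-3.8,0,0],[0.3,-3.8,0,0],[0.3,-3.8,0,0],[0.3,-3.8,0,0],[0.3,-3.8,0,0],[0.3,-3,0,0],[0,0,0,0]]' 1
python3 go.py .441 .1011 .11
python3 - <<'E'
from plant import manip
import cv2
for n in("scene","top"):
    cv2.imwrite(f"pics/{n}1.png",manip.grab_frame(n)["img"][:,:,::-1])
E
```

```text
time: 1.77
tool_pos: [0.3371, -0.2251, 0.231]
tool_rot: [-0.0, 0.994, -0.113, 0.0]
contact_force: [0.7, -0.2, -0.4]
gripper_width: 1.0
time: 2.6
tool_pos: [0.438, 0.097, 0.231]
tool_rot: [-0.001, 0.994, -0.11, -0.0]
contact_force: [0.7, -0.1, -0.2]
gripper_width: 0.998
t 2.6 p [0.438 0.097 0.231] yaw err vs lane deg 0.18 tilt 0.11 w 0.998
lane xy mm -114.4 192.1 F lane 0.71 0.1 -0.17 T [-0.05 -0.01 -0.  ]
tool shift cm [ 0.22 -0.45 12.1 ]
```

View pics/scene1.png

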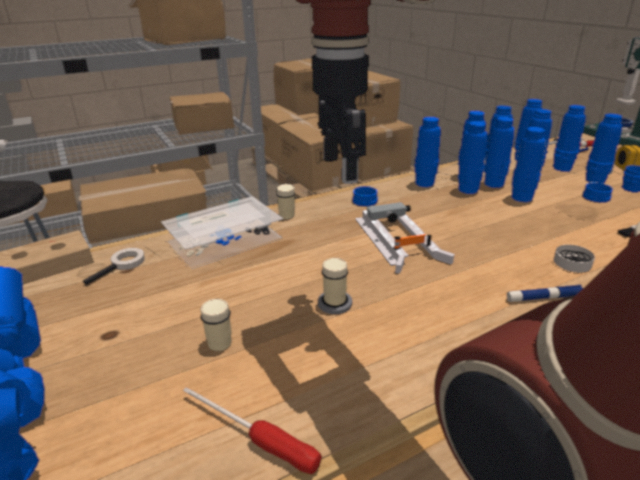

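View pics/top1.png

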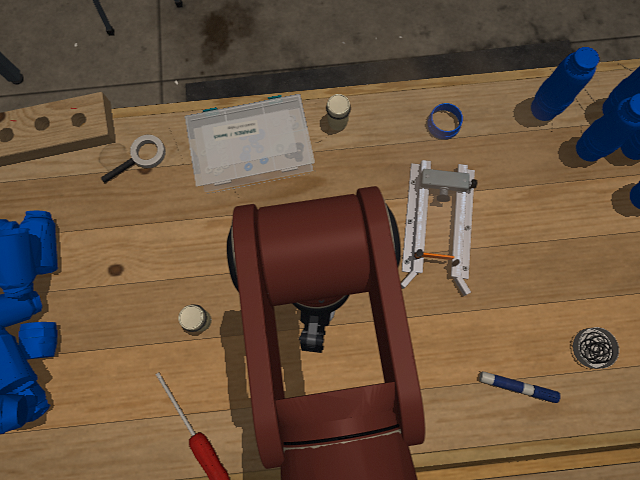

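The gripper is above the carrier and the scene camera now sees the whole lane. I'll cross-check the lane in that view.

```bash
python3 - <<'E'
import cv2
i=cv2.imread('pics/scene1.png')
cv2.imwrite('pics/c3.png',cv2.resize(i[190:280,345:465],None,fx=6.5,fy=6.5,interpolation=cv2.INTER_CUBIC))
E
```

```text
(no output)
```

View pics/c3.png

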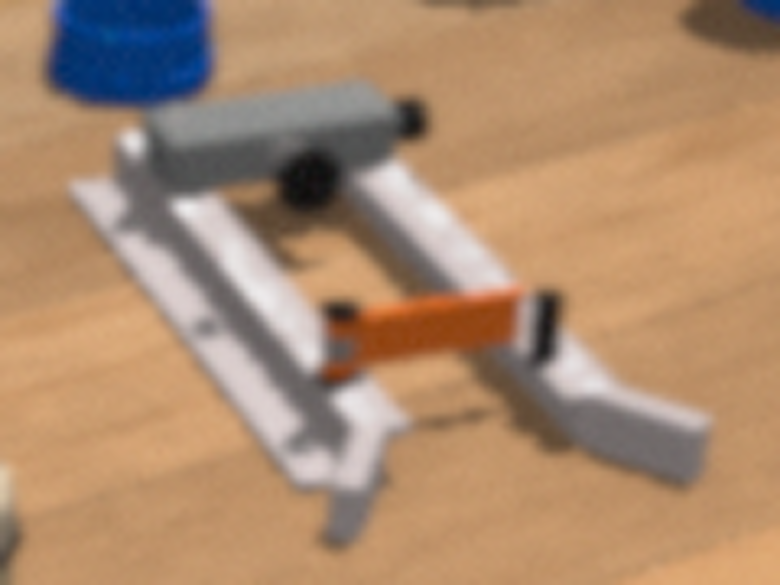

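```bash
python3 - <<'E'
from h import *
cr=lambda x,y:(345+x/6.5-.5,190+y/6.5-.5)
obs=[((0,-.024,.042),cr(520,290)),((-.03,.025,.02),cr(408,418)),((-.03,-.025,.02),cr(572,397))]
ln=[(.025,cr(230,198)),(.025,cr(325,316)),(-.025,cr(352,186)),(-.025,cr(460,290))]
def f(L):
    e=list((proj('scene',lane2w(L,[o[0] for o in obs]))-[o[1] for o in obs]).ravel())
    for y,uv in ln:
        a,b=proj('scene',lane2w(L,[(-.03,y,.02),(.18,y,.02)])); d=(b-a)/np.linalg.norm(b-a); v=np.array(uv)-a
        e.append(d[0]*v[1]-d[1]*v[0])
    return np.array(e)
r=least_squares(f,[.5,-.1,-.2]);print(r.x,r.fun.round(1))
c=back('scene',(300+209/6-.5,240+148/6-.5),.082)
c2=back('scene',(300+211/6-.5,240+363/6-.5),.01)
print(c,c2)
for L,c in((r.x,c),([0.50712395,-0.1157043,-0.22263807],[.441,.1011])):
    d=np.array(c[:2])-L[:2];a=-.2226;print(np.cos(a)*d[0]+np.sin(a)*d[1],-np.sin(a)*d[0]+np.cos(a)*d[1])
E
```

```text
[ 0.51183864 -0.11541892 -0.21815701] [ 0.5 -0.5  0.6  0.7 -1.1 -0.1  1.2  0.5 -1.4 -0.4]
[0.44341153 0.10371081 0.082     ] [0.44276495 0.10367657 0.01      ]
-0.11511523459967443 0.19861668731521773
-0.11235552246086228 0.19685710003614088
```

```bash
python3 -m crank '[[0.2,-0.5,1,0],[0,0,3,0],[0,0,3,0],[0,0,3,0],[0,0,2,0],[0,0,0,0],[0,0,0,0]]' 1
python3 go.py .442 .1023 .050
python3 - <<'E'
from plant import manip
import cv2
i=manip.grab_frame("scene")["img"][:,:,::-1]
cv2.imwrite("pics/s2.png",cv2.resize(i[170:350,260:420],None,fx=3.3,fy=3.3,interpolation=cv2.INTER_CUBIC))
E
```

```text
time: 3.28
tool_pos: [0.4396, 0.0962, 0.1099]
tool_rot: [0.0, 0.994, -0.113, -0.002]
contact_force: [0.0, 0.1, 0.3]
gripper_width: 1.0
t 3.28 p [0.4396 0.0962 0.1099] yaw err vs lane deg -0.22 tilt 0.19 w 1.0
lane xy mm -112.7 191.7 F lane 0.01 0.1 0.3 T [ 0.01 -0.02 -0.03]
tool shift cm [ 0.12 -0.66  5.98]
```

View pics/s2.png

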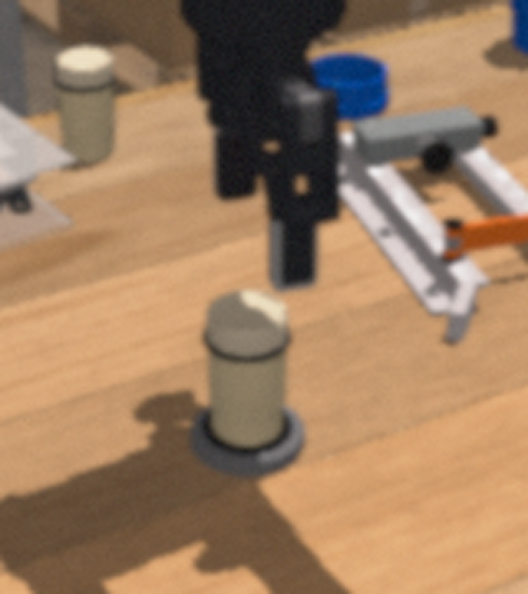

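```bash
python3 -m crank '[[0.1,-0.7,0,0],[0,0,0,0],[0,0,0,0]]' 1
python3 go.py .442 .1023 .050
```

```text
time: 3.58
tool_pos: [0.4446, 0.1041, 0.1131]
tool_rot: [-0.0, 0.994, -0.112, 0.002]
contact_force: [-0.1, 0.2, 0.9]
gripper_width: 1.004
t 3.58 p [0.4446 0.1041 0.1131] yaw err vs lane deg -0.05 tilt 0.19 w 1.004
lane xy mm -109.6 200.6 F lane -0.14 0.15 0.93 T [0.   0.05 0.02]
tool shift cm [-0.23  0.24  6.31]
```

```bash
for i in 1 2 3 4 5; do python3 -m crank '[[0,0,0,0]]' | sed -n 2p; python3 go.py | grep lane\ xy; done; python3 -c "
from plant import manip
print(manip.state()['joint_pos'],manip.state()['joint_vel'])"
```

```text
tool_pos: [0.444, 0.104, 0.1125]
lane xy mm -110.0 200.4 F lane 0.43 0.52 0.96 T [ 0.01  0.   -0.05]
tool_pos: [0.4436, 0.1039, 0.112]
lane xy mm -110.4 200.2 F lane -0.53 -0.36 -0.28 T [ 0.02  0.   -0.  ]
tool_pos: [0.4434, 0.1039, 0.1116]
lane xy mm -110.6 200.1 F lane -1.15 -0.17 0.15 T [ 0.04 -0.03  0.03]
tool_pos: [0.4432, 0.1038, 0.1114]
lane xy mm -110.8 200.0 F lane -0.53 0.05 -0.15 T [-0.03 -0.05 -0.02]
tool_pos: [0.4432, 0.1038, 0.1113]
lane xy mm -110.8 200.0 F lane 0.97 0.71 -0.51 T [-0.06  0.01  0.02]
[ 6.62945149e-02 -2.64334751e-01  2.11203728e+00 -2.20891283e-05
  1.29387093e+00  2.90203306e-01] [-0.00141529  0.00234797  0.00022498  0.00013513 -0.00100775  0.00190603]
```

```bash
python3 -m crank '[[-0.1,0.1,0.5,0],[0,0,2,0],[0,0,2,0],[0,0,1,0],[0,0,0.6,0],[0,0,0,0],[0,0,0,0],[0,0,0,0],[0,0,0,0],[0,0,0,0]]' 1
python3 go.py .442 .1023 .050
python3 - <<'E'
from plant import manip
import cv2
i=manip.grab_frame("scene")["img"][:,:,::-1]
cv2.imwrite("pics/s3.png",cv2.resize(i[170:350,260:420],None,fx=3.3,fy=3.3,interpolation=cv2.INTER_CUBIC))
E
```

```text
time: 4.83
tool_pos: [0.4428, 0.1031, 0.0513]
tool_rot: [-0.0, 0.994, -0.112, 0.001]
contact_force: [0.2, 0.1, -0.6]
gripper_width: 1.002
t 4.83 p [0.4428 0.1031 0.0513] yaw err vs lane deg -0.07 tilt 0.11 w 1.002
lane xy mm -111.0 199.2 F lane 0.15 0.1 -0.58 T [ 0.02 -0.04 -0.01]
tool shift cm [-0.07  0.1   0.13]
```

View pics/s3.png

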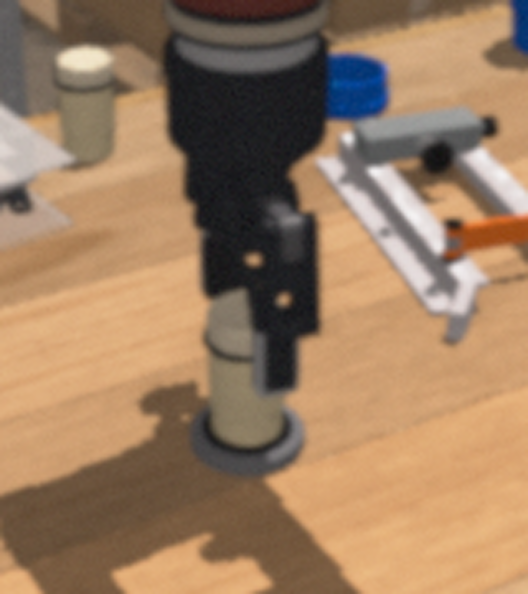

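```bash
python3 -m crank '[[0,0,0,0],[0,0,0,0],[0,0,0,0],[0,0,0,0],[0,0,0,0],[0,0,0,0],[0,0,0,0],[0,0,0,0],[0,0,0,0],[0,0,0,0]]' 0
python3 go.py .442 .1023 .050
python3 - <<'E'
from plant import manip
import cv2
i=manip.grab_frame("scene")["img"][:,:,::-1]
cv2.imwrite("pics/s4.png",cv2.resize(i[170:350,260:420],None,fx=3.3,fy=3.3,interpolation=cv2.INTER_CUBIC))
E
```

```text
time: 5.72
tool_pos: [0.4425, 0.103, 0.0507]
tool_rot: [-0.0, 0.994, -0.112, 0.0]
contact_force: [0.8, -0.5, 3.0]
gripper_width: 0.459
t 5.72 p [0.4425 0.103  0.0507] yaw err vs lane deg -0.07 tilt 0.05 w 0.459
lane xy mm -111.4 199.1 F lane 0.91 -0.32 3.0 T [-0.1  -0.15  0.02]
tool shift cm [-0.03  0.08  0.07]
```

View pics/s4.png

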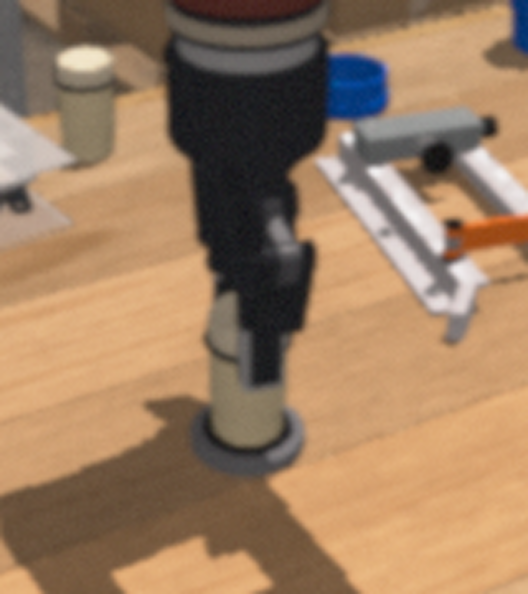

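```bash
python3 -m crank '[[0,0,-0.3,0],[0,0.7,0,0],[0,2,0,0],[0,3,0,0],[0,3,0,0],[0,3,0,0],[0,3,0,0],[0,3,0,0],[0,1.5,0,0],[0,0.5,0,0]]'
python3 -m crank '[[0,0,0,0],[0,0,0,0],[0,0,0,0],[0,0,0,0],[0,0,0,0],[0,0,0,0],[0,0,0,0],[0,0,0,0]]'
python3 go.py
python3 - <<'E'
from plant import manip
import cv2
i=manip.grab_frame("scene")["img"][:,:,::-1]
cv2.imwrite("pics/s5.png",cv2.resize(i[170:320,330:490],None,fx=4.5,fy=4,interpolation=cv2.INTER_CUBIC))
cv2.imwrite("pics/t5.png",manip.grab_frame("top")["img"][:,:,::-1])
E
```

```text
time: 6.6
tool_pos: [0.3968, -0.0908, 0.0526]
tool_rot: [0.0, 0.994, -0.113, -0.001]
contact_force: [-0.0, 0.8, -0.8]
gripper_width: 0.459
time: 7.27
tool_pos: [0.3984, -0.0888, 0.0533]
tool_rot: [-0.0, 0.994, -0.111, -0.0]
contact_force: [-0.1, 1.1, -1.9]
gripper_width: 0.459
t 7.27 p [ 0.3984 -0.0888  0.0533] yaw err vs lane deg -0.04 tilt 0.0 w 0.459
lane xy mm -112.0 2.2 F lane -0.31 1.04 -1.86 T [-0.   -0.01  0.04]
```

View pics/s5.png

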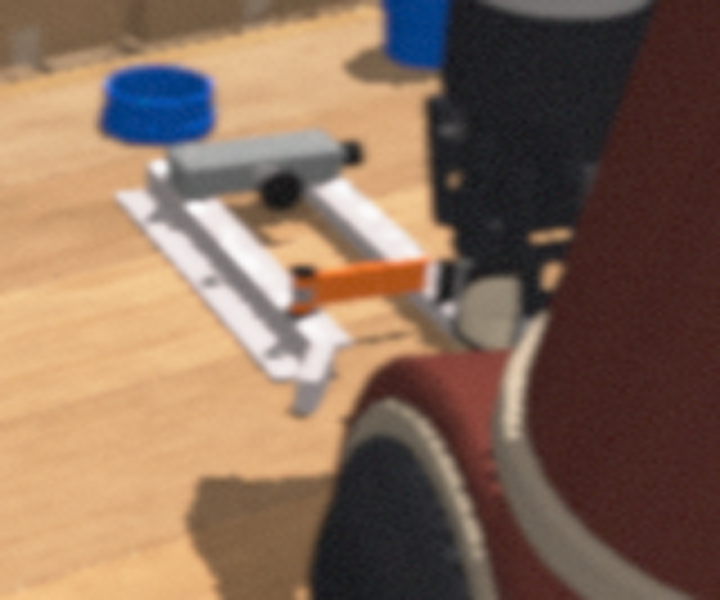

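View pics/t5.png

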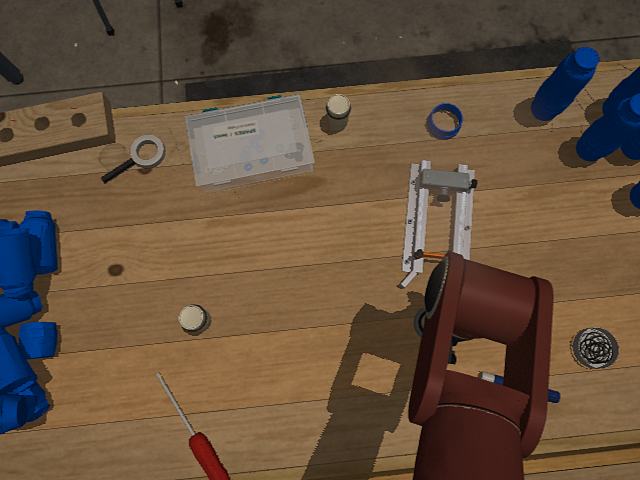

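```bash
python3 - <<'E'
from h import *
L=[0.50712395,-0.1157043,-0.22263807]
i=cv2.imread('pics/t5.png'); x0,y0,k=390,260,8
i=cv2.resize(i[y0:y0+85,x0:x0+80],None,fx=k,fy=k,interpolation=cv2.INTER_CUBIC)
t=np.linspace(0,6.283,60)
for r,z in((.03,.013),(.03,.003)):
    p=((proj('top',lane2w(L,np.c_[-.113+r*np.cos(t),.0003+r*np.sin(t),0*t+z]))-[x0,y0]+.5)*k).round().astype(np.int32)
    cv2.polylines(i,[p],True,(0,255,0),1)
cv2.imwrite('pics/ov5.png',cv2.resize(i,None,fx=.85,fy=.85))
E
```

```text
(no output)
```

View pics/ov5.png

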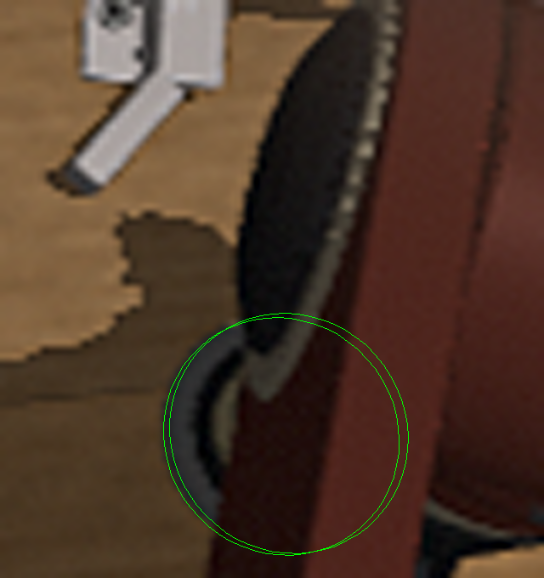

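```bash
python3 -m crank '[[0,0.05,0.15,0],[0.5,0,0,0],[1,0,0,0],[1,0,0,0],[1,0,0,0],[1,0,0,0],[0.5,0,0,0],[0,0,0,0],[0,0,0,0],[0,0,0,0]]'
python3 go.py
python3 -m crank '[[0.2,0,0,0],[0.3,0,0,0],[0.3,0,0,0],[0.3,0,0,0],[0.3,0,0,0],[0.3,0,0,0],[0,0,0,0],[0,0,0,0]]'
python3 go.py
```

```text
time: 8.2
tool_pos: [0.4464, -0.1005, 0.0515]
tool_rot: [-0.0, 0.994, -0.112, -0.0]
contact_force: [-0.5, -0.6, -1.6]
gripper_width: 0.458
t 8.2 p [ 0.4464 -0.1005  0.0515] yaw err vs lane deg -0.07 tilt 0.05 w 0.458
lane xy mm -62.6 1.5 F lane -0.32 -0.67 -1.6 T [ 0.   -0.01 -0.06]
time: 8.87
tool_pos: [0.4637, -0.1045, 0.0518]
tool_rot: [-0.0, 0.994, -0.112, -0.0]
contact_force: [0.4, 0.9, -1.6]
gripper_width: 0.461
t 8.87 p [ 0.4637 -0.1045  0.0518] yaw err vs lane deg -0.07 tilt 0.01 w 0.461
lane xy mm -44.9 1.4 F lane 0.16 0.92 -1.64 T [ 0.08 -0.01 -0.02]
```

```bash
python3 -m crank '[[0.2,0,0,0],[0.4,0,0,0],[0.4,0,0,0],[0.4,0,0,0],[0.4,0,0,0],[0.4,0,0,0],[0.3,0,0,0],[0.2,0,0,0]]'
python3 go.py
python3 -m crank '[[0.2,0,0,0],[0.3,0,0,0],[0.3,0,0,0],[0.3,0,0,0],[0.2,0,0,0],[0,0,0,0]]'
python3 go.py
```

```text
time: 9.53
tool_pos: [0.4894, -0.1104, 0.0517]
tool_rot: [-0.0, 0.994, -0.112, -0.001]
contact_force: [-3.4, 0.6, 0.5]
gripper_width: 0.456
t 9.53 p [ 0.4894 -0.1104  0.0517] yaw err vs lane deg -0.06 tilt 0.15 w 0.456
lane xy mm -18.5 1.3 F lane -3.41 -0.2 0.55 T [ 0.09  0.68 -0.01]
time: 10.03
tool_pos: [0.5013, -0.1127, 0.0507]
tool_rot: [-0.001, 0.994, -0.112, -0.002]
contact_force: [-5.2, 2.0, -0.4]
gripper_width: 0.46
t 10.03 p [ 0.5013 -0.1127  0.0507] yaw err vs lane deg -0.06 tilt 0.24 w 0.46
lane xy mm -6.4 1.7 F lane -5.54 0.78 -0.4 T [0.34 1.09 0.06]
```

```bash
python3 -m crank '[[0.2,0,0,0],[0.3,0,0,0],[0.3,0,0,0],[0.3,0,0,0],[0.3,0,0,0],[0.2,0,0,0]]'
python3 go.py
python3 -m crank '[[0.2,0,0,0],[0.3,0,0,0],[0.3,0,0,0],[0.3,0,0,0],[0.2,0,0,0],[0.2,0,0,0]]'
python3 go.py
python3 -m crank '[[0.2,0,0,0],[0.3,0,0,0],[0.3,0,0,0],[0.3,0,0,0],[0.2,0,0,0],[0.2,0,0,0]]'
python3 go.py
```

```text
time: 10.53
tool_pos: [0.5144, -0.1159, 0.0503]
tool_rot: [-0.001, 0.994, -0.111, -0.006]
contact_force: [-13.1, 1.3, 5.0]
gripper_width: 0.46
t 10.53 p [ 0.5144 -0.1159  0.0503] yaw err vs lane deg -0.03 tilt 0.65 w 0.46
lane xy mm 7.1 1.4 F lane -13.09 -1.65 5.0 T [0.39 2.77 0.12]
time: 11.03
tool_pos: [0.5298, -0.12, 0.0504]
tool_rot: [0.0, 0.994, -0.111, -0.004]
contact_force: [-9.8, -0.4, 2.7]
gripper_width: 0.461
t 11.03 p [ 0.5298 -0.12    0.0504] yaw err vs lane deg -0.03 tilt 0.48 w 0.461
lane xy mm 23.1 0.8 F lane -9.52 -2.53 2.75 T [-0.05  2.    0.17]
time: 11.53
tool_pos: [0.5459, -0.124, 0.0506]
tool_rot: [0.001, 0.994, -0.111, -0.002]
contact_force: [-5.9, -2.3, -0.7]
gripper_width: 0.462
t 11.53 p [ 0.5459 -0.124   0.0506] yaw err vs lane deg -0.04 tilt 0.24 w 0.462
lane xy mm 39.7 0.5 F lane -5.23 -3.53 -0.65 T [-0.37  1.07  0.01]
```

```bash
python3 - <<'E'
from plant import manip
import cv2
i=manip.grab_frame("scene")["img"][:,:,::-1]
cv2.imwrite("pics/s6.png",cv2.resize(i[170:320,330:490],None,fx=4.5,fy=4,interpolation=cv2.INTER_CUBIC))
i=manip.grab_frame("top")["img"][:,:,::-1]
cv2.imwrite("pics/t6.png",cv2.resize(i[150:310,370:530],None,fx=3.75,fy=3.75,interpolation=cv2.INTER_CUBIC))
E
python3 go.py
```

```text
t 11.63 p [ 0.5463 -0.1242  0.0507] yaw err vs lane deg -0.05 tilt 0.19 w 0.456
lane xy mm 40.1 0.4 F lane -4.01 -4.19 -1.62 T [-0.5   0.84  0.04]
```

View pics/s6.png

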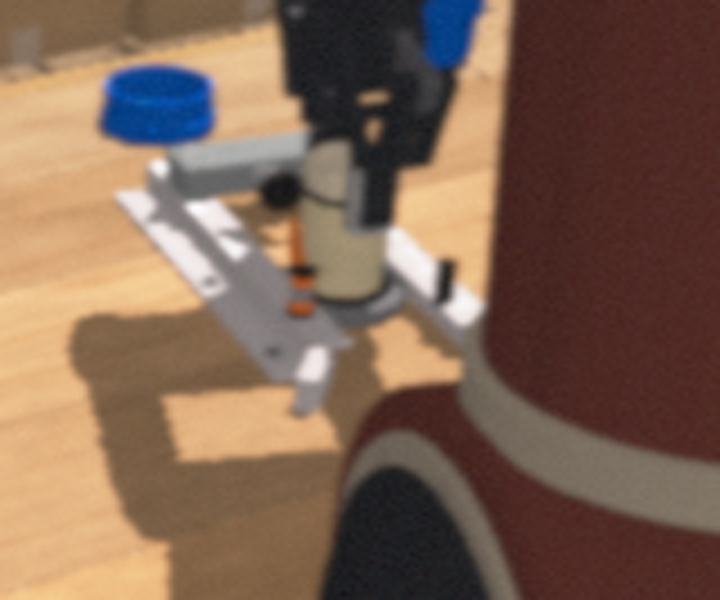

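View pics/t6.png

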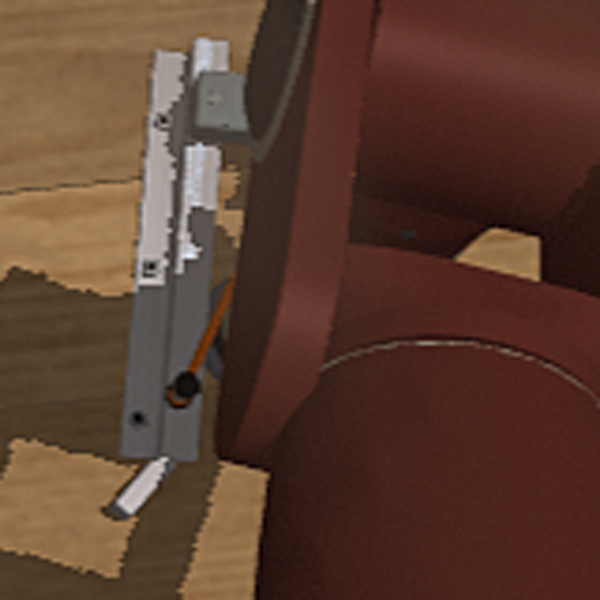

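```bash
python3 -m crank '[[0.2,0,0,0],[0.3,0,0,0],[0.3,0,0,0],[0.3,0,0,0],[0.2,0,0,0],[0.2,0,0,0],[0,0,0,0],[0,0,0,0]]'
python3 go.py
python3 -m crank '[[0.2,0,0,0],[0.3,0,0,0],[0.3,0,0,0],[0.2,0,0,0],[0.2,0,0,0],[0,0,0,0],[0,0,0,0]]'
python3 go.py
```

```text
time: 12.3
tool_pos: [0.5621, -0.1272, 0.0515]
tool_rot: [0.0, 0.994, -0.112, 0.0]
contact_force: [-3.3, -3.1, -3.3]
gripper_width: 0.46
t 12.3 p [ 0.5621 -0.1272  0.0515] yaw err vs lane deg -0.07 tilt 0.05 w 0.46
lane xy mm 56.1 0.9 F lane -2.48 -3.79 -3.29 T [-0.68  0.44  0.  ]
time: 12.88
tool_pos: [0.5753, -0.1303, 0.0527]
tool_rot: [0.001, 0.994, -0.112, 0.002]
contact_force: [2.4, -4.6, -2.8]
gripper_width: 0.461
t 12.88 p [ 0.5753 -0.1303  0.0527] yaw err vs lane deg -0.07 tilt 0.24 w 0.461
lane xy mm 69.7 0.8 F lane 3.33 -3.96 -2.76 T [-1.01 -0.24  0.01]
```

```bash
python3 -m crank '[[0.1,0,0.05,0],[0.15,0,0.05,0],[0.15,0,0,0],[0.1,0,0,0],[0,0,0,0],[0,0,0,0],[0,0,0,0],[0,0,0,0],[0,0,0,0]]'
python3 go.py
python3 - <<'E'
from plant import manip
import cv2
i=manip.grab_frame("scene")["img"][:,:,::-1]
cv2.imwrite("pics/s7.png",cv2.resize(i[170:290,350:450],None,fx=5,fy=5,interpolation=cv2.INTER_CUBIC))
E
```

```text
time: 13.63
tool_pos: [0.5785, -0.13, 0.0507]
tool_rot: [-0.001, 0.994, -0.112, -0.0]
contact_force: [1.5, 1.2, -0.2]
gripper_width: 0.453
t 13.63 p [ 0.5785 -0.13    0.0507] yaw err vs lane deg -0.07 tilt 0.06 w 0.453
lane xy mm 72.7 1.8 F lane 1.21 1.54 -0.23 T [ 0.14 -0.05 -0.05]
```

View pics/s7.png

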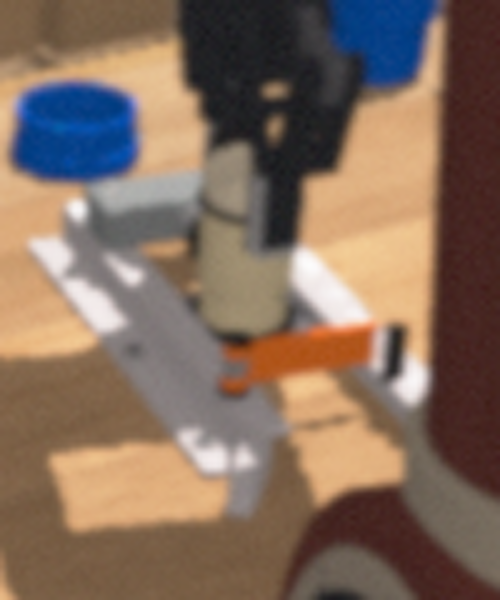

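```bash
for k in 1 2 3; do python3 -m crank '[[0.1,0,0,0],[0.1,0,0,0],[0,0,0,0],[0,0,0,0],[0,0,0,0]]' >/dev/null; python3 go.py|tail -1; done
```

```text
lane xy mm 74.8 1.2 F lane -1.83 -0.53 1.24 T [ 0.19  0.42 -0.04]
lane xy mm 77.3 1.1 F lane 0.04 -0.12 -0.81 T [0.02 0.01 0.03]
lane xy mm 79.1 1.2 F lane -0.46 -0.27 -2.5 T [0.01 0.01 0.01]
```

```bash
python3 -m crank '[[0.1,0,0,0],[0.1,0,0,0],[0,0,0,0],[0,0,0,0],[0,0,0,0]]' >/dev/null; python3 go.py|tail -1;  python3 -m crank '[[0.1,0,0,0],[0.1,0,0,0],[0,0,0,0],[0,0,0,0],[0,0,0,0]]' >/dev/null; python3 go.py|tail -1
```

```text
lane xy mm 81.0 1.2 F lane -0.23 -0.16 -1.39 T [-0.02  0.01 -0.03]
lane xy mm 83.0 1.2 F lane -0.63 -0.38 -1.12 T [ 0.01 -0.02 -0.02]
```

```bash
python3 - <<'E'
from h import *
cr=lambda x,y:(380+x/3.92-.5,155+y/3.92-.5)
L=[0.50712395,-0.1157043,-0.22263807]
for px,z in(((248,183),.02),((248,157),.042)):
    d=back('top',cr(*px),z)[:2]-L[:2];a=L[2];print(np.cos(a)*d[0]+np.sin(a)*d[1]-.0205,-np.sin(a)*d[0]+np.cos(a)*d[1])
E
```

```text
0.0846257871027884 -0.0015225224691908235
0.08922191382374647 0.0035060212269400204
```

```bash
for k in 1 2 3 4; do python3 -m crank '[[0.1,0,0,0],[0,0,0,0],[0,0,0,0],[0,0,0,0]]' >/dev/null; python3 go.py|tail -1; done
```

```text
lane xy mm 84.0 1.2 F lane -0.14 0.19 -1.64 T [-0.    0.02 -0.05]
lane xy mm 85.0 1.2 F lane 0.39 -0.14 -1.41 T [ 0.01 -0.04  0.03]
lane xy mm 85.6 1.2 F lane -0.84 -0.25 0.09 T [ 0.07  0.42 -0.02]
lane xy mm 86.5 1.2 F lane -4.99 -0.44 1.5 T [ 0.19  0.86 -0.06]
```

```bash
for k in 1 2 3; do python3 -m crank '[[0.1,0,0,0],[0,0,0,0],[0,0,0,0],[0,0,0,0],[0,0,0,0],[0,0,0,0]]' >/dev/null; python3 go.py|tail -1; done
```

```text
lane xy mm 87.5 1.2 F lane -5.83 0.16 1.4 T [0.19 1.   0.09]
lane xy mm 88.3 1.3 F lane -4.64 -0.0 2.16 T [0.23 1.08 0.01]
lane xy mm 89.0 1.3 F lane -4.99 0.49 3.22 T [ 0.23  1.22 -0.02]
```

```bash
for k in 1 2; do python3 -m crank '[[0.1,0,0,0],[0,0,0,0],[0,0,0,0],[0,0,0,0],[0,0,0,0],[0,0,0,0]]' >/dev/null; python3 go.py|tail -1; python3 -m crank '[[0,0,0,0]]' >/dev/null; python3 go.py|tail -1; done
```

```text
lane xy mm 89.8 1.3 F lane -7.79 -0.02 3.92 T [0.32 1.39 0.02]
lane xy mm 89.8 1.3 F lane -8.31 -0.62 4.33 T [0.33 1.36 0.05]
lane xy mm 90.5 1.3 F lane -8.79 -0.34 5.0 T [ 0.36  1.64 -0.01]
lane xy mm 90.5 1.3 F lane -7.3 -0.54 3.7 T [0.32 1.51 0.04]
```

```bash
python3 -m crank '[[0.07,0,0,0],[0,0,0,0],[0,0,0,0],[0,0,0,0],[0,0,0,0],[0,0,0,0]]' >/dev/null; for k in 1 2 3 4; do  python3 go.py|tail -1; python3 -m crank '[[0,0,0,0]]' >/dev/null; done
python3 go.py
python3 - <<'E'
from plant import manip
import cv2
i=manip.grab_frame("scene")["img"][:,:,::-1]
cv2.imwrite("pics/s8.png",cv2.resize(i[170:290,350:450],None,fx=5,fy=5,interpolation=cv2.INTER_CUBIC))
i=manip.grab_frame("top")["img"][:,:,::-1]
cv2.imwrite("pics/t8.png",cv2.resize(i[150:310,370:530],None,fx=3.75,fy=3.75,interpolation=cv2.INTER_CUBIC))
E
```

```text
lane xy mm 91.0 1.3 F lane -8.76 -0.57 5.37 T [0.38 1.65 0.  ]
lane xy mm 91.0 1.3 F lane -8.19 -0.72 4.39 T [0.35 1.64 0.07]
lane xy mm 91.0 1.3 F lane -8.91 0.45 3.92 T [ 0.39  1.62 -0.03]
lane xy mm 91.0 1.3 F lane -9.09 -0.47 4.51 T [0.39 1.64 0.02]
t 20.6 p [ 0.5962 -0.1346  0.0506] yaw err vs lane deg -0.06 tilt 0.27 w 0.458
lane xy mm 91.0 1.3 F lane -9.18 -0.34 5.79 T [0.39 1.61 0.02]
```

View pics/s8.png

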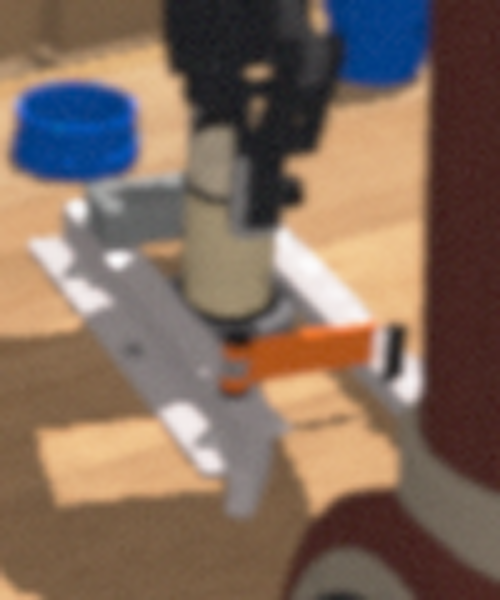

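View pics/t8.png

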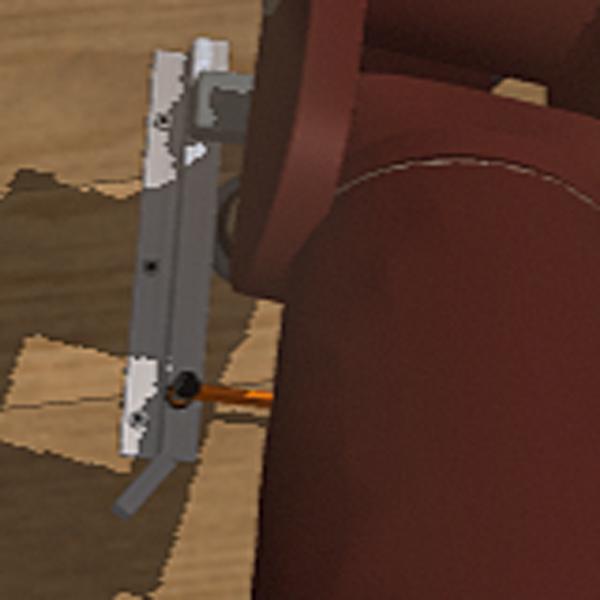

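```bash
python3 -m crank '[[-0.1,0,0,0],[-0.1,0,0,0],[-0.1,0,0,0],[-0.1,0,0,0],[-0.1,0,0,0],[-0.1,0,0,0],[0,0,0,0],[0,0,0,0],[0,0,0,0],[0,0,0,0]]' >/dev/null; python3 go.py;  python3 -m crank '[[0,0,0,0],[0,0,0,0],[0,0,0,0],[0,0,0,0]]' >/dev/null; python3 go.py
```

```text
t 21.53 p [ 0.5919 -0.1336  0.0507] yaw err vs lane deg -0.08 tilt 0.01 w 0.462
lane xy mm 86.6 1.2 F lane -2.11 0.08 -1.41 T [0.12 0.55 0.  ]
t 21.87 p [ 0.5919 -0.1336  0.0507] yaw err vs lane deg -0.08 tilt 0.01 w 0.463
lane xy mm 86.6 1.2 F lane -3.39 0.32 -0.92 T [ 0.08  0.56 -0.05]
```

```bash
python3 -m crank '[[-0.1,0,0,0],[-0.1,0,0,0],[0,0,0,0],[0,0,0,0],[0,0,0,0],[0,0,0,0],[0,0,0,0],[0,0,0,0]]' >/dev/null; python3 go.py; python3 -m crank '[[0,0,0,0]]'|sed -n 4p
```

```text
t 22.53 p [ 0.5901 -0.1332  0.0509] yaw err vs lane deg -0.07 tilt 0.02 w 0.458
lane xy mm 84.8 1.2 F lane 0.37 0.72 -0.97 T [-0.02 -0.01 -0.  ]
contact_force: [0.8, -0.2, -1.5]
```

```bash
python3 -m crank '[[0,0,0.04,0],[0,0,0,0],[0,0,0,0],[0,0,0,0],[0,0,0,0],[0,0,0,0]]' >/dev/null; python3 go.py; python3 -m crank '[[0,0,0,0]]'|sed -n 4p
```

```text
t 23.12 p [ 0.5901 -0.1333  0.0507] yaw err vs lane deg -0.07 tilt 0.02 w 0.463
lane xy mm 84.8 1.2 F lane -0.75 0.14 1.61 T [ 0.04  0.32 -0.01]
contact_force: [-1.5, -1.2, 1.7]
```

Now it is lightly on the table. I'll release, opening in stages.

```bash
python3 -m crank '[[0,0,0,0],[0,0,0,0],[0,0,0,0],[0,0,0,0]]' 0.6; python3 -m crank '[[0,0,0,0],[0,0,0,0],[0,0,0,0],[0,0,0,0],[0,0,0,0]]' 0.9; python3 go.py
python3 - <<'E'
from plant import manip
import cv2
i=manip.grab_frame("scene")["img"][:,:,::-1]
cv2.imwrite("pics/s9.png",cv2.resize(i[170:290,350:450],None,fx=5,fy=5,interpolation=cv2.INTER_CUBIC))
E
```

```text
time: 23.53
tool_pos: [0.59, -0.1332, 0.0503]
tool_rot: [0.0, 0.994, -0.112, 0.0]
contact_force: [1.0, 0.3, 0.0]
gripper_width: 0.602
time: 23.95
tool_pos: [0.59, -0.1332, 0.0504]
tool_rot: [0.0, 0.994, -0.112, 0.0]
contact_force: [0.2, 0.1, -0.8]
gripper_width: 0.905
t 23.95 p [ 0.59   -0.1332  0.0504] yaw err vs lane deg -0.07 tilt 0.0 w 0.905
lane xy mm 84.7 1.2 F lane 0.14 0.13 -0.78 T [ 0.02  0.   -0.03]
```

View pics/s9.png

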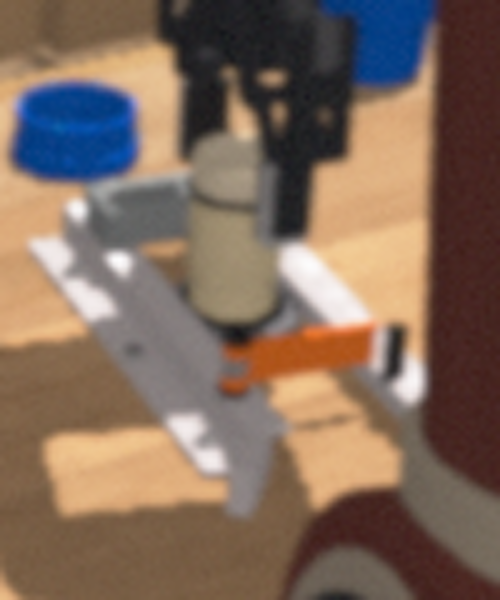

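The fingers are open, the cartridge is upright and the flap is shut. Next I retreat straight up, then back off sideways to clear the view.

```bash
python3 -m crank '[[0,0,-0.3,0],[0,0,-1,0],[0,0,-1.5,0],[0,0,-2,0],[0,0,-2,0],[0,0,-2,0],[0,0,-2,0],[0,0,-2,0],[0,0,-1,0],[0,0,0,0]]' ; python3 -m crank '[[-1,1,0,0],[-2,2,0,0],[-2,2,0,0],[-2,2,0,0],[-2,2,0,0],[-2,2,0,0],[-2,2,0,0],[-1,1,0,0],[0,0,0,0],[0,0,0,0]]'
python3 - <<'E'
from plant import manip
import cv2
i=manip.grab_frame("scene")["img"][:,:,::-1]
cv2.imwrite("pics/s10.png",i)
i=manip.grab_frame("top")["img"][:,:,::-1]
cv2.imwrite("pics/t10.png",i)
E
```

```text
time: 24.83
tool_pos: [0.5918, -0.1338, 0.1928]
tool_rot: [0.001, 0.994, -0.112, 0.003]
contact_force: [-0.1, -0.1, 0.9]
gripper_width: 0.901
time: 25.67
tool_pos: [0.4211, -0.2385, 0.1868]
tool_rot: [-0.001, 0.994, -0.113, -0.001]
contact_force: [-0.1, 0.8, -0.0]
gripper_width: 0.902
```

View pics/s10.png

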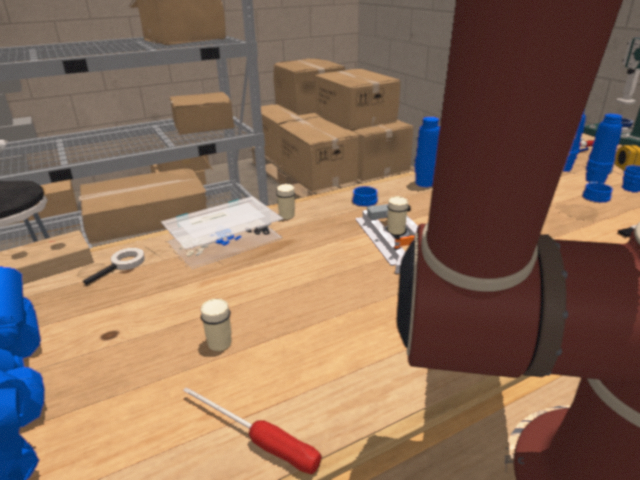

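View pics/t10.png

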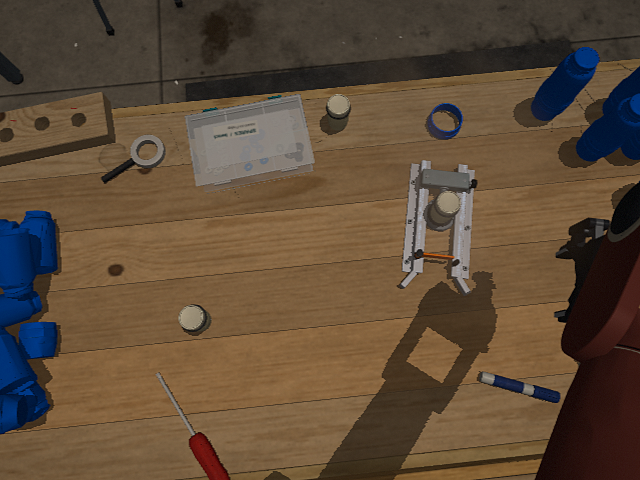

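The top view shows the cartridge upright in the lane, with its top at about (448,203). The flap is shut at about (436,257) and the other things have not moved. One last position check before I hand in.

```bash
python3 - <<'E'
from h import *
L=[0.50712395,-0.1157043,-0.22263807]
a=cv2.imread('pics/t10.png');b=cv2.imread('pics/top0.png')
x0,y0,k=400,155,7
i=cv2.resize(a[y0:y0+85,x0:x0+80],None,fx=k,fy=k,interpolation=cv2.INTER_CUBIC)
t=np.linspace(0,6.283,60)
for r,z in((.0205,.082),(.03,.01)):
    p=((proj('top',lane2w(L,np.c_[.0836+r*np.cos(t),-.0005+r*np.sin(t),0*t+z]))-[x0,y0]+.5)*k).round().astype(np.int32)
    cv2.polylines(i,[p],True,(0,255,0),1)
cv2.imwrite('pics/ov10.png',i)
E
```

```text
(no output)
```

View pics/ov10.png

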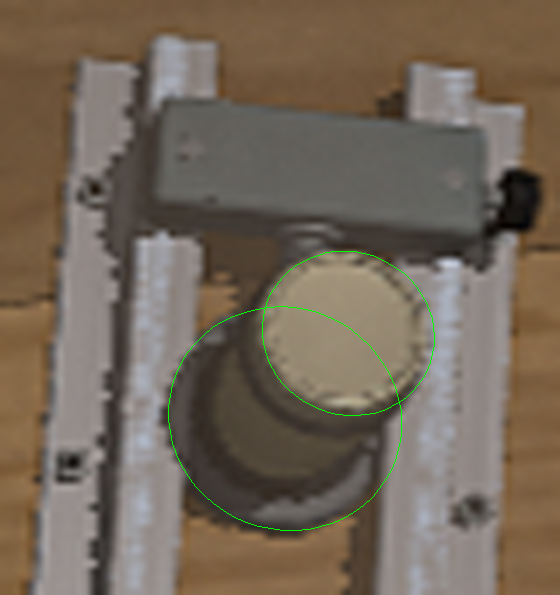

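```bash
python3 -c "
from plant import manip
print(manip.job_done())"
```

```text
the job is handed in; nothing more can be done
None
```

The cartridge is loaded: it stands upright and released behind the shut flap, and I handed the job in at about 26 s. No verdict was reported.

- **Loading:** I gripped the carrier fore and aft along the lane and carried it to the mouth. From there I pushed it in under the lips and through the flap. The highest force reading on the way in was about 13 N, but readings came only at the end of each move, so a brief higher peak could have been missed.
- **Pad:** After the flap had shut, I pushed the pad in by about 5 mm, reading about 9 N and 5.3 mm past first touch. I then backed off about 6 mm while still gripping so the pad was relaxed, set the carrier down and let go.
- **Final pictures:** The carrier is upright at lane x ≈ 84 mm and y ≈ -0.5 mm. The flap is shut, the other cartridges and the blue cap look unmoved, and the arm is clear.
- **Disagreements:**
    - The two cameras differed by 2–5 mm in absolute position. They agreed to about 3 mm on the carrier relative to the lane (1.8 mm across it), and I steered by that.
    - The measured tool position took about half a second to settle after each move.

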